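# Ready the degassing pot for pump-down

### The arm

A 7-joint arm with a two-finger parallel gripper is mounted at the origin on the work surface. World frame = base frame: x ahead of the robot, y to its left, z up, the work surface at z = 0. Lengths are in m, angles in rad, forces in N, time in s.
With the tool pointing down it reaches from about 0.4 to 0.85 m from the base axis. Payload 4.4 kg.
Tool frame: the origin (TCP) lies at the very end of the fingers, on their centre line; the grasp point (between the pads) lies env.grip_depth behind it (env.grip_depth is the distance from the TCP to the grasp point, in m); z points along the fingers, y is the direction in which the jaws open and shut (so a half turn about z gives the same grasp; the last joint's range is limited). The gripper opens to 94 mm and grips with 3 to 60 N. Pads are 16 mm wide; open, the fingers measure 119 mm over their backs; the gripper's body (75 mm by 177 mm) begins 78 mm behind the grasp point.
Start: joints at [-1.407, 0.628, 0.038, 1.517, -0.027, 0.996, -0.02], TCP at [0.148, 0.633, 0.205] pointing down, gripper open.
Joint ranges: [-3.06, 3.06], [-0.37, 2.12], [-1.25, 1.32], [0.18, 2.47], [-1.1, 4.24], [0.23, 1.98], [-2.94, 2.94]. Speed limits (rad/s): [2.57, 2.57, 3.14, 3.14, 3.14, 3.14, 3.14].

### API

Orientations are given as a unit quaternion [w, x, y, z].
In Python, from rig import env, optics gives the robot as it stands.
- The arm moves only by the tool arm_command, never from a script. Its argument "series" is text: rows parted by semicolons, each of 4 numbers parted by spaces: the shift along the world's x, y, z in m, then the turn about the world's z in rad. A call has 1 to 8 rows; each row is the pose to reach, as a shift and turn from the pose measured when the call began; what a row does not reach only later rows make up. A row lasts 1/10 s, in which the tool goes at most 50 mm and 8.59 degrees, less where a joint would pass 70% of its speed; a pose out of reach is approached as far as the arm can. A call with a gripper value outside its range is refused whole. "gripper" is the opening, from 0 (shut) to 1 (fully open), set as the call begins (left out, the last holds). The fingers move at their own pace and stop on an object; "squeeze" is the grip in N (left out, the last holds). Time passes only in rows, so rows that repeat a pose let the fingers close. It gives the time, the measured TCP pose, the force and the opening at its end, in the units of the state.
- env.sense(): the state, without advancing time (a new reading comes with each control period).
- optics.read_camera(name): name is "scene" or "top" or "wrist"; returns (picture, depth): 480x640x3 uint8, blue, green, red; 480x640 float32, m along the optical axis (not along the pixel's ray), 0 where there is no reading.
- optics.get_calibration(name): a dict with "fx", "fy", "cx", "cy" (pixels), "eye" and "rotation" of the camera in the world. Camera axes: x right, y up, looking along -z (the intrinsics and any distortion apply to the point x, -y, -z); pixel columns grow to the right and rows downward; lengths in m; the calibration is good to about 2 mm. A picture is of the moment at which its call begins: read the wrist's pose just before it. get_calibration takes no time and is no camera call; for the wrist camera it gives the pose at the moment of the call.
- env.job_done(): hands the job in, once; it reports no verdict.
Trained networks look in the newest picture that a camera, given by its name, has taken for a name from the list of things; names that differ only in an ending like _2 or _b are one class to them, and where a whole thing is asked for, a point or a joint stands for the part that bears it (a point fixed in the world has none). Each returns a list of dicts, best first, with "confidence" (0 to 1); they miss things now and then, are a little off and sometimes report something else, mostly with a low value. They report only what shows in the picture. A call takes as long as a camera call. They do not tell look-alikes from the thing itself.
- optics.recognise(camera, thing): "point" ([column, row] in pixels, amid what is visible of it).
- optics.regions_of(camera, thing): "pixels" (480x640 bool, what is visible of it) and "point" ([column, row] in pixels, amid what is visible of it).
The state is a dict: "time_s": time; "joint_positions": joint angles; "dq": joint speeds; "effort": joint torques, N m; "position": TCP position; "tcp_rot": TCP orientation; "wrist_force": force on the tool from outside, world axes, zero at the start; "torque": the same for the moment, N m; "gripper_width": finger opening in m.
Only numpy, scipy, OpenCV 4.12 (cv2) and the standard library are available. Lean on these libraries where they do the work, as an engineer would, in place of code of your own. Each camera call takes 0.05 s, during which the arm holds its last target.

### The job

Get the degassing pot ready for pump-down: press its lid down round the metal edge, point by point, until the gasket is fully home and the lid sits flat on the pot all the way round, keeping off the glass window in its middle. Also screw the pump's brass inlet elbow on clockwise until its hose tail points straight at the pot's hose port, without running well past it, since a taped thread must not be backed off. Leave everything else on the bench where it is and let go at the end.

Things in the scene. Friction and masses are not known exactly. Their poses are not given: they have to be found in the camera images.
- pot: Steel vacuum pot, fixed, upright: outside 180 mm across, rim 150 mm above the bench. Origin at the centre of its underside, z up. A brass hose port sticks out of its wall towards the pot's -y, a gauge towards +x, a small vent valve with a red lever towards +y; all lie below the rim.
- lid_mid (a point): Centre of the lid's top face (metal level). Loose aluminium plate, 200 mm across, 12 mm thick, 0.95 kg; a plug keeps it in the pot's mouth. It starts 5 mm proud of the rim all round, orange gasket showing (top face 167 mm above the bench); fully home its top face is at 162 mm.
- lid_far (a point): Point on the lid's top face, 87 mm from its centre towards the lid's +x, above the pot's wall: a good place to press, with closed fingertips. Each place gives way at about 8 to 15 N, slides down until metal meets metal and stays; the opposite edge may rise a little meanwhile. Four to six places spread evenly round the edge do it.
- lid_left (a point): The same, towards the lid's +y.
- lid_near (a point): The same, towards the lid's -x.
- lid_right (a point): The same, towards the lid's -y.
- window: Glass sight window in the middle of the lid, 80 mm across in a dark bezel 100 mm across, standing 3.5 mm above the metal: not to be pressed. Origin at the centre of the lid's underside; its axes are the lid's.
- elbow_mid (a point): Centre of the brass elbow's upright square body (30 x 30 mm, 40 mm tall), to be gripped from above across the flats that face along its y. On the vertical thread axis, 190 mm above the bench; pump top 46 mm below it, a boss 31 to 36 mm wide 30 mm below it. x axis: along the level hose tail; z up. Turns stiffly (0.25 N m), stays where left, sinks 1.8 mm a turn.
- elbow_tail (a point): Open end of the elbow's hose tail, 100 mm from the thread axis along the elbow's x, at the height of elbow_mid; 19 to 25 mm thick. Clockwise seen from above screws the elbow in; it has 0.8 to 3.6 rad to go. There is no stop at the wanted direction: the thread runs on past it.
- pot_port (a point): Mouth of the pot's brass hose port, 134 mm from the pot's axis, 105 mm above the bench. Seen from above, the elbow's tail has to point at this.
- pump: Vacuum pump, fixed, 275 x 124 mm: blue oil case (top at 144 mm) towards its -x, grey motor towards +x. Origin at the centre of its underside; the elbow's axis is 65 mm from it towards -x. From that axis: a black handle 50 to 195 mm towards +x, 45 mm towards -y, its top at 198 mm; a red filler cap 48 mm towards -x, 38 mm towards +y, top at 162 mm.
- brush_c (a point): Bystander to be left alone: chip brush lying on the bench. Point at about its middle.
- spatula_c (a point): Bystander to be left alone: small spatula, 160 mm long, lying on the bench. Point at about its middle.
- cup_c (a point): Bystander to be left alone: white mixing cup, 72 mm across, 85 mm tall. Point at about its middle.
- wax_tin_c (a point): Bystander to be left alone: round tin, 80 mm across, 55 mm tall. Point at about its middle.
- hardener_c (a point): Bystander to be left alone: small blue bottle, 54 mm across, 130 mm tall. Point at about its middle.
- column_base_c (a point): Bystander to be left alone: small plaster cast of a column foot, 85 mm square, 86 mm tall, brittle. Point at about its middle.
- shim_c (a point): Bystander to be left alone: green strip 180 x 45 x 12 mm lying on the bench. Point at about its middle.
Things that resemble listed ones, but are neither listed nor needed, are in the scene too. Of the things that look like the part that bears lid_mid, the larger one is meant.

How it is judged:
At the end, for the whole second after the job is handed in: The lid's top face is within 1.7 mm of fully home (162 mm above the bench) at all four listed edge points, and seen from above the line of the elbow's hose tail passes within 40 mm of the mouth of the pot's port, which lies ahead of the tail (z of each of lid_far, lid_left, lid_near, lid_right in the frame of pot below 0.1637 m and x of pot_port in the frame of elbow_mid above 0.05 m and y of pot_port in the frame of elbow_mid between -0.04 and 0.04 m); the robot touches nothing.
It fails at once if The sight window is pressed with more than 4 N (contact force between any of the arm, the fingers and window above 4 N).
It fails at once if The elbow is turned well past the port (its line passes more than 80 mm on the far side of the port's mouth) (x of pot_port in the frame of elbow_mid above 0 m and y of pot_port in the frame of elbow_mid above 0.08 m).
It fails at once if A bystander is moved more than 30 mm (distance of any of brush_c, spatula_c, cup_c, wax_tin_c, hardener_c, column_base_c, shim_c from where it was at the start of the episode above 0.03 m).
It also fails if it takes over 64 s, if anything falls off the work surface, if the arm or the gripper's body presses on something with over 40 N, if the wrist force passes 120 N, or if a joint passes its speed limit or range.

## Working session

There is one attempt and no reset: what is moved stays moved. The work goes in short steps, Python scripts to look and compute and a tool call to move; the robot and the scene stay as the last step left them, time stands still between calls to the robot, and variables do not carry over. Pictures are saved under pics/ and viewed, and the job is handed in when it is done.

Besides the shell and the picture viewer there is one more tool, called in YAML: its name, and indented under it one key for each argument. arm_command: Moves the arm, as the interface text tells. Its arguments: {"type":"object","properties":{"series":{"type":"string"},"gripper":{"type":"number"},"squeeze":{"type":"number"}},"required":["series"]}

```bash
mkdir -p pics; ls
python3 - <<'E'
from rig import env, optics
import cv2
s=env.sense(); print(s, env.grip_depth)
for n in ["scene","top"]:
    p,d=optics.read_camera(n); cv2.imwrite(f"pics/{n}0.png",p); print(n,optics.get_calibration(n))
    import numpy as np; np.save(f"{n}0.npy",d)
E
```

```text
pics
{'time_s': 0.0, 'joint_positions': array([-1.40680043,  0.62933466,  0.03844767,  1.5183505 , -0.02700603,
        0.99630231, -0.01998165]), 'dq': array([ 1.30597388e-03, -2.11164802e-03, -8.93947252e-05,  7.34553252e-04,
       -1.16628421e-03,  1.64578103e-04, -2.67665012e-04]), 'effort': array([ 9.73512488e-05, -5.49740016e+01,  1.14377081e+00, -1.86627334e+01,
       -5.21387067e-02,  2.41830532e-02,  1.76350563e-04]), 'position': array([0.14787835, 0.63227282, 0.20456727]), 'tcp_rot': array([-9.65690804e-05,  1.14639879e-01,  9.93406673e-01, -9.33367995e-04]), 'wrist_force': array([-0.25690396,  0.29619714,  0.56583614]), 'torque': array([-0.00394827,  0.01879866,  0.0112074 ]), 'gripper_width': 0.09372232688857905} 0.0188
scene {'fx': 541.4534106118102, 'fy': 541.4534106118102, 'cx': 310.6985553864995, 'cy': 251.12051748835304, 'eye': array([1.29855768, 0.52055915, 1.15554377]), 'rotation': array([0.46744199, 0.17362528, 0.31799801, 0.8063681 ])}
top {'fx': 470.0820524410001, 'fy': 470.0820524410001, 'cx': 312.4168330872001, 'cy': 248.9361840164094, 'eye': array([0.24122731, 0.03157872, 1.27223289]), 'rotation': array([-0.68050816, -0.06949183,  0.07918218,  0.72512738])}
```

View pics/scene0.png

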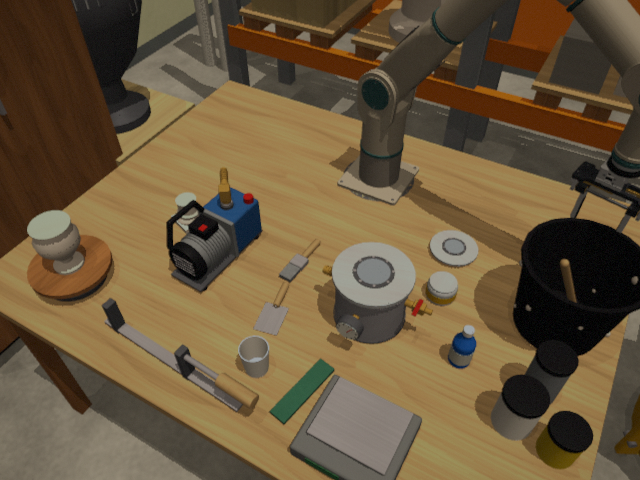

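View pics/top0.png

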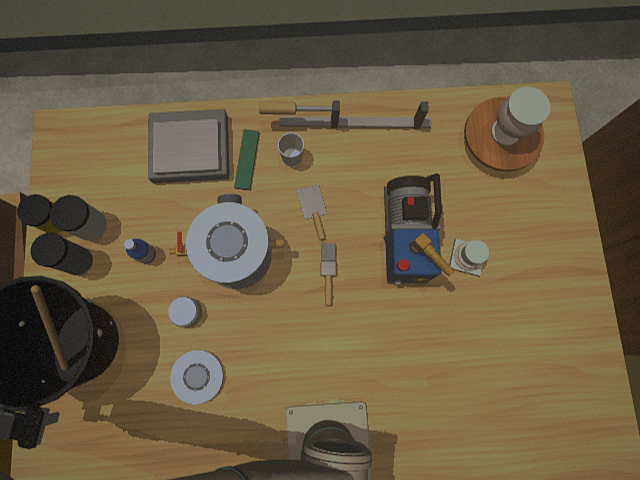

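```bash
cat > h.py <<'E'
import numpy as np, cv2
from scipy.spatial.transform import Rotation as R
from rig import env, optics
def cloud(d,cal):
    q=cal["rotation"]; Rm=R.from_quat([q[1],q[2],q[3],q[0]]).as_matrix()
    v,u=np.mgrid[0:480,0:640]
    P=np.stack([(u-cal["cx"])/cal["fx"]*d,-(v-cal["cy"])/cal["fy"]*d,-d],-1)
    return P@Rm.T+cal["eye"]
def look(n):
    cal=optics.get_calibration(n)
    p,d=optics.read_camera(n); return p,d,cloud(d,cal),cal
def proj(X,cal):
    q=cal["rotation"]; Rm=R.from_quat([q[1],q[2],q[3],q[0]]).as_matrix()
    c=(np.asarray(X)-cal["eye"])@Rm
    return np.stack([cal["cx"]+cal["fx"]*c[...,0]/-c[...,2],cal["cy"]-cal["fy"]*c[...,1]/-c[...,2]],-1)
E
python3 - <<'E'
from h import *
p=cv2.imread("pics/top0.png"); d=np.load("top0.npy"); cal=optics.get_calibration("top")
C=cloud(d,cal)
print("bench z",np.median(C[300:340,520:560,2]), C[320,540])
def rng(u0,u1,v0,v1,z0,z1):
    X=C[v0:v1,u0:u1].reshape(-1,3); return X[(X[:,2]>z0)&(X[:,2]<z1)]
L=rng(180,275,195,290,.155,.18); c,r=cv2.minEnclosingCircle(L[:,:2].astype(np.float32)); print("lid",c,r,np.median(L[:,2]))
v=np.array([[C[243,282]]]);print("port px",v)
P=rng(270,290,232,252,.08,.13); print("port pts",P.mean(0),P.min(0),P.max(0))
T=rng(405,470,225,285,.17,.24); print("elbow pts",len(T),T.mean(0)); print(cv2.minAreaRect(T[:,:2].astype(np.float32)))
for n,(u,v) in dict(brush=(328,275),spat=(315,212),cap=(404,266),colbase=(472,255),handle=(436,200),wax=(184,312)).items(): print(n,C[v,u])
for t in ["pot_port","elbow_tail","elbow_mid","lid_mid","column_base_c","lid_far","lid_right","window"]:
    for r_ in optics.recognise("top",t)[:2]:
        u,v=map(int,r_["point"]); print(t,r_["confidence"],(u,v),C[v,u])
for n in["top","scene"]:
  q=cv2.imread(f"pics/{n}0.png"); 
cv2.imwrite("pics/c1.png",np.hstack([cv2.resize(p[180:310,370:500],(390,390)),cv2.resize(p[180:310,165:295],(390,390))]))
E
```

```text
bench z 0.001065572530032699 [ 0.27916465 -0.59417345 -0.00186812]
lid (0.5094443559646606, 0.21340151131153107) 0.10002483427524567 0.16792090282644678
port px [[[0.50905482 0.08340293 0.11104621]]]
port pts [0.51024338 0.09774183 0.11365671] [0.49626138 0.08030981 0.09858302] [0.52516252 0.11468065 0.12263072]
elbow pts 556 [ 0.44410103 -0.26686236  0.20152469]
((0.4395991861820221, -0.27380332350730896), (0.11402839422225952, 0.03048211708664894), 38.43873977661133)
brush [ 0.43426644 -0.03171202  0.01855896]
spat [ 0.61223977 -0.00821269  0.02026288]
cap [ 0.4222428  -0.20783948  0.16326701]
colbase [ 0.45211474 -0.40215413  0.08796416]
handle [ 0.57245446 -0.29480092  0.19459106]
wax [0.35646072 0.34714289 0.05175543]
elbow_tail 0.69 (429, 248) [ 0.45448527 -0.26199863  0.20293118]
elbow_mid 0.59 (429, 252) [ 0.44574115 -0.26193966  0.19910446]
lid_mid 0.91 (199, 375) [0.19579119 0.3172696  0.02352827]
lid_mid 0.64 (229, 243) [0.50278929 0.20732104 0.17264294]
column_base_c 0.78 (470, 255) [ 0.45318344 -0.39851159  0.08378901]
column_base_c 0.71 (410, 231) [ 0.51114384 -0.23518089  0.14787009]
lid_far 0.88 (227, 244) [0.50109167 0.212481   0.17069649]
lid_far 0.78 (196, 375) [0.19619707 0.32552153 0.02103461]
lid_right 0.86 (199, 377) [0.19058332 0.31872719 0.01745828]
lid_right 0.79 (229, 239) [0.51272516 0.20711141 0.17228363]
window 0.92 (195, 374) [0.19876551 0.32865946 0.0184705 ]
window 0.57 (225, 238) [0.51616699 0.21687299 0.17078562]
```

View pics/c1.png

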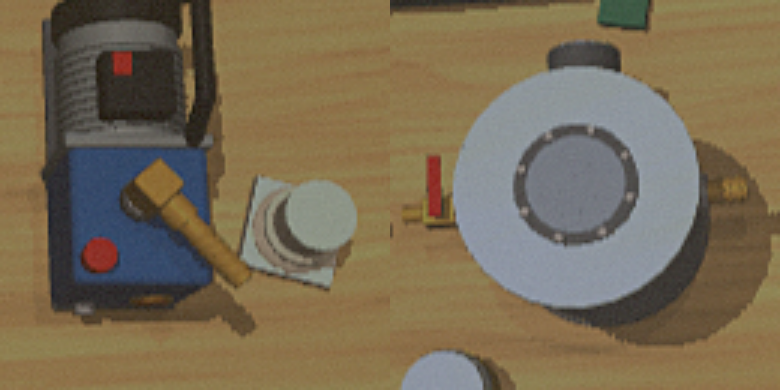

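Run:
```python
from h import *
cal=optics.get_calibration("top"); C=cloud(np.load("top0.npy"),cal)
X=C[270:420,0:125].reshape(-1,3); X=X[X[:,2]>.05]
print("bucket", np.percentile(X,[1,50,99],axis=0)); 
rim=X[X[:,2]>np.percentile(X[:,2],99)-.03]; print(rim.min(0),rim.max(0), len(rim))
cs=optics.get_calibration("scene"); D=cloud(np.load("scene0.npy"),cs)
Y=D[210:340,510:640].reshape(-1,3); Y=Y[(Y[:,2]>.03)&(Y[:,0]>.2)&(Y[:,2]<.5)]; 
for z in np.arange(.05,.42,.03):
    s=Y[abs(Y[:,2]-z)<.01]; print(round(z,2),len(s), s[:,:2].min(0) if len(s) else 0, s[:,:2].max(0) if len(s) else 0)
# elbow refine from both cams
for n,CC,(u0,u1,v0,v1) in (("top",C,(405,470,225,285)),("scene",D,(205,245,160,215))):
    T=CC[v0:v1,u0:u1].reshape(-1,3); T=T[(T[:,2]>.176)&(T[:,2]<.225)&(T[:,0]<.51)&(T[:,0]>.38)]
    print(n,len(T),T.min(0),T.max(0),cv2.minAreaRect(T[:,:2].astype(np.float32)))
for n,CC in (("top",C),("scene",D)):
    S=CC.reshape(-1,3); m=(np.hypot(S[:,0]-.509,S[:,1]-.213)<.115)&(abs(S[:,2]-.166)<.004); S=S[m]
    print(n,cv2.minEnclosingCircle(S[:,:2].astype(np.float32)),np.median(S[:,2]))
    S=CC.reshape(-1,3); m=(abs(S[:,0]-.51)<.03)&(S[:,1]<.11)&(S[:,1]>.06)&(S[:,2]>.09)&(S[:,2]<.125); S=S[m]; print("port",len(S),S.mean(0),S.min(0))
```

```text
bucket [[0.1468845  0.4972448  0.05230234]
 [0.29418004 0.64740909 0.15687737]
 [0.43652797 0.75472671 0.38690474]]
[0.15225158 0.03157872 0.35694426] [0.24122731 0.59966603 1.27223289] 158
0.05 459 [0.20004318 0.52987841] [0.41371091 0.73190462]
0.08 614 [0.20009593 0.52743763] [0.41957004 0.74616666]
0.11 841 [0.20011609 0.52269969] [0.4244217  0.75357984]
0.14 944 [0.20000617 0.52040023] [0.42662543 0.7595137 ]
0.17 1043 [0.2001655  0.50568045] [0.43199875 0.76391426]
0.2 898 [0.20004224 0.51235978] [0.43554757 0.76485462]
0.23 1571 [0.20011755 0.49849296] [0.4468264  0.76071675]
0.26 35 [0.37538353 0.59254637] [0.39434711 0.6121401 ]
0.29 40 [0.39040252 0.58116559] [0.41171757 0.60351461]
0.32 8 [0.20000683 0.58899967] [0.40237266 0.70010214]
0.35 0 0 0
0.38 0 0 0
0.41 0 0 0
top 553 [ 0.38981159 -0.31576581  0.17661345] [ 0.49229183 -0.22788818  0.21537196] ((0.4395991861820221, -0.27380332350730896), (0.11402839422225952, 0.03048211708664894), 38.43873977661133)
scene 323 [ 0.39019174 -0.31402505  0.17655769] [ 0.49704548 -0.22449667  0.21554415] ((0.4431539475917816, -0.2716943025588989), (0.12154396623373032, 0.02992953546345234), 38.67116928100586)
top ((0.5094443559646606, 0.21340151131153107), 0.10002483427524567) 0.16723622155929774
port 100 [0.51064487 0.09435219 0.11358199] [0.49992346 0.08030981 0.10488608]
scene ((0.5105180740356445, 0.21536897122859955), 0.10195460915565491) 0.1672759449483019
port 85 [0.51838325 0.09395897 0.11108601] [0.50194454 0.0802357  0.09048902]
```

arm_command:
  series: "0 0 0.05 0; 0 0 0.10 0; 0 -0.02 0.14 -0.1; 0.04 -0.05 0.15 -0.2; 0.08 -0.08 0.15 -0.35; 0.12 -0.11 0.15 -0.5; 0.15 -0.14 0.15 -0.6; 0.18 -0.17 0.15 -0.7"
  gripper: 0
  squeeze: 20

```text
time_s: 1.3
position: [0.3295, 0.4613, 0.3557]
tcp_rot: [0.0, 0.451, 0.893, 0.0]
wrist_force: [0.1, -0.4, 1.0]
gripper_width: 0.0337
```

arm_command:
  series: "0.04 -0.03 0 -0.1; 0.08 -0.06 -0.02 -0.2; 0.12 -0.10 -0.05 -0.2; 0.15 -0.13 -0.08 -0.2; 0.18 -0.162 -0.11 -0.2; 0.18 -0.162 -0.15 -0.2; 0.18 -0.162 -0.17 -0.2; 0.18 -0.162 -0.17 -0.2"

```text
time_s: 2.1
position: [0.5074, 0.2969, 0.1821]
tcp_rot: [-0.002, 0.538, 0.843, -0.003]
wrist_force: [0.3, -0.3, -0.0]
gripper_width: 0.0008
```

arm_command:
  series: "0.002 0.002 -0.008 0; 0.002 0.002 -0.013 0; 0.002 0.002 -0.017 0; 0.002 0.002 -0.020 0; 0.002 0.002 -0.020 0"

```text
time_s: 2.6
position: [0.5098, 0.3004, 0.164]
tcp_rot: [-0.001, 0.538, 0.843, -0.002]
wrist_force: [-0.7, 0.7, 4.1]
gripper_width: 0.0007
```

arm_command:
  series: "0 0 -0.003 0; 0 0 -0.005 0; 0 0 -0.006 0; 0 0 -0.006 0"

```text
time_s: 3.0
position: [0.5099, 0.3006, 0.1623]
tcp_rot: [-0.001, 0.537, 0.843, -0.001]
wrist_force: [-6.9, -4.4, 22.3]
gripper_width: 0.0002
```

arm_command:
  series: "0 0 0.018 0; 0.03 -0.03 0.02 0; 0.06 -0.06 0.02 0; 0.087 -0.087 0.015 0; 0.087 -0.087 0.004 0; 0.087 -0.087 -0.001 0; 0.087 -0.087 -0.004 0; 0.087 -0.087 -0.006 0"

```text
time_s: 3.8
position: [0.5994, 0.211, 0.1619]
tcp_rot: [0.002, 0.538, 0.843, 0.0]
wrist_force: [-5.5, -9.5, 37.7]
gripper_width: 0.0004
```

arm_command:
  series: "0 0 -0.002 0; 0 0 -0.003 0"

```text
time_s: 4.0
position: [0.5994, 0.211, 0.1623]
tcp_rot: [0.003, 0.537, 0.844, 0.001]
wrist_force: [-4.2, -5.2, 21.4]
gripper_width: 0.0002
```

arm_command:
  series: "0 0 0.018 0; -0.03 -0.03 0.02 0; -0.06 -0.06 0.02 0; -0.088 -0.083 0.015 0; -0.088 -0.083 0.004 0; -0.088 -0.083 -0.001 0; -0.088 -0.083 -0.004 0; -0.088 -0.083 -0.006 0"

```text
time_s: 4.8
position: [0.5087, 0.1278, 0.1616]
tcp_rot: [0.001, 0.536, 0.844, -0.0]
wrist_force: [-23.8, -8.1, 73.9]
gripper_width: 0.0005
```

arm_command:
  series: "0 0 -0.003 0; 0 0 -0.004 0"

```text
time_s: 5.0
position: [0.5087, 0.1278, 0.1618]
tcp_rot: [0.001, 0.536, 0.844, -0.0]
wrist_force: [-13.0, -6.5, 48.6]
gripper_width: 0.0002
```

arm_command:
  series: "0 0 0.018 0; -0.03 0.03 0.02 0; -0.06 0.06 0.02 0; -0.086 0.086 0.015 0; -0.086 0.086 0.006 0; -0.086 0.086 0.002 0; -0.086 0.086 0 0; -0.086 0.086 -0.003 0"

```text
time_s: 5.8
position: [0.4225, 0.2159, 0.1617]
tcp_rot: [-0.001, 0.536, 0.844, 0.001]
wrist_force: [-15.8, -0.8, 64.2]
gripper_width: 0.0002
```

arm_command:
  series: "0 0 -0.002 0; 0 0 -0.003 0"

```text
time_s: 6.0
position: [0.4226, 0.2159, 0.1619]
tcp_rot: [-0.002, 0.537, 0.844, 0.002]
wrist_force: [-13.1, -1.9, 47.0]
gripper_width: 0.0002
```

arm_command:
  series: "0 0 0.015 0; 0.012 0.03 0.016 0; 0.025 0.059 0.012 0; 0.025 0.059 0.005 0; 0.025 0.059 0.002 0; 0.025 0.059 0 0; 0.025 0.059 -0.002 0; 0.025 0.059 -0.003 0"

```text
time_s: 6.8
position: [0.4479, 0.2737, 0.162]
tcp_rot: [-0.003, 0.538, 0.843, 0.003]
wrist_force: [-8.1, -3.2, 35.6]
gripper_width: 0.0007
```

arm_command:
  series: "0 0 0.015 0; 0.04 0.015 0.018 0; 0.08 0.015 0.018 0; 0.123 0 0.012 0; 0.123 0 0.005 0; 0.123 0 0.001 0; 0.123 0 -0.002 0; 0.123 0 -0.003 0"

```text
time_s: 7.6
position: [0.5717, 0.2703, 0.1622]
tcp_rot: [-0.001, 0.538, 0.843, 0.002]
wrist_force: [-3.3, -5.8, 22.7]
gripper_width: 0.0003
```

arm_command:
  series: "0 0 0.015 0; 0.015 -0.04 0.018 0; 0.015 -0.08 0.018 0; 0 -0.123 0.012 0; 0 -0.123 0.005 0; 0 -0.123 0.001 0; 0 -0.123 -0.002 0; 0 -0.123 -0.003 0"

```text
time_s: 8.4
position: [0.5701, 0.1472, 0.1621]
tcp_rot: [-0.002, 0.538, 0.843, 0.001]
wrist_force: [-10.7, -5.2, 31.3]
gripper_width: 0.0002
```

arm_command:
  series: "0 0 0.015 0; -0.04 -0.015 0.018 0; -0.08 -0.015 0.018 0; -0.123 0 0.012 0; -0.123 0 0.005 0; -0.123 0 0.001 0; -0.123 0 -0.002 0; -0.123 0 -0.003 0"

```text
time_s: 9.2
position: [0.4469, 0.1492, 0.1619]
tcp_rot: [-0.004, 0.537, 0.843, 0.002]
wrist_force: [-14.0, 0.5, 46.3]
gripper_width: 0.0002
```

arm_command:
  series: "0 0 0.015 0; -0.024 0.03 0.018 0; -0.024 0.065 0.012 0; -0.024 0.065 0.005 0; -0.024 0.065 0.002 0; -0.024 0.065 0 0; -0.024 0.065 -0.002 0"

```text
time_s: 9.9
position: [0.4237, 0.2141, 0.162]
tcp_rot: [-0.004, 0.538, 0.843, 0.003]
wrist_force: [-9.7, -1.2, 42.4]
gripper_width: 0.0004
```

arm_command:
  series: "0 0 0.015 0; 0.03 0.045 0.018 0; 0.06 0.075 0.018 0; 0.086 0.087 0.012 0; 0.086 0.087 0.005 0; 0.086 0.087 0.002 0; 0.086 0.087 0 0; 0.086 0.087 -0.002 0"

```text
time_s: 10.7
position: [0.5097, 0.299, 0.1621]
tcp_rot: [-0.004, 0.539, 0.842, 0.003]
wrist_force: [-4.3, -3.6, 25.9]
gripper_width: 0.0003
```

arm_command:
  series: "0 0 0.015 0; 0.03 -0.02 0.018 0; 0.06 -0.05 0.018 0; 0.087 -0.087 0.012 0; 0.087 -0.087 0.005 0; 0.087 -0.087 0.001 0; 0.087 -0.087 -0.001 0; 0.087 -0.087 -0.003 0"

```text
time_s: 11.5
position: [0.596, 0.2095, 0.1621]
tcp_rot: [-0.003, 0.539, 0.842, 0.002]
wrist_force: [-7.2, -8.5, 28.6]
gripper_width: 0.0003
```

arm_command:
  series: "0 0 0.015 0; -0.03 -0.03 0.018 0; -0.06 -0.06 0.018 0; -0.087 -0.086 0.012 0; -0.087 -0.086 0.005 0; -0.087 -0.086 0.002 0; -0.087 -0.086 0 0; -0.087 -0.086 -0.002 0"

```text
time_s: 12.3
position: [0.5091, 0.1255, 0.162]
tcp_rot: [-0.004, 0.538, 0.843, 0.002]
wrist_force: [-10.4, -0.6, 37.5]
gripper_width: 0.0004
```

arm_command:
  series: "0 0 0.04 0; 0 -0.02 0.08 -0.1; -0.01 -0.06 0.12 -0.24; -0.015 -0.11 0.15 -0.38; -0.02 -0.16 0.15 -0.52; -0.025 -0.21 0.15 -0.66; -0.03 -0.26 0.15 -0.8; -0.034 -0.3 0.15 -0.94"
  gripper: 0.55

```text
time_s: 13.1
position: [0.4767, -0.1707, 0.3125]
tcp_rot: [-0.002, 0.862, 0.507, 0.005]
wrist_force: [0.1, -0.1, -0.8]
gripper_width: 0.0515
```

arm_command:
  series: "0 -0.04 0 -0.14; 0 -0.07 0 -0.28; 0 -0.07 0 -0.39; 0 -0.07 0 -0.39; 0 -0.07 0 -0.39"

```text
time_s: 13.6
position: [0.4778, -0.2394, 0.3122]
tcp_rot: [-0.001, 0.943, 0.332, 0.005]
wrist_force: [-0.1, 0.3, -0.3]
gripper_width: 0.0516
```

Run:
```python
from h import *
s=env.sense(); print(s["position"],s["joint_positions"])
for n in ("wrist","top"):
    p,d,C,cal=look(n); cv2.imwrite(f"pics/{n}1.png",p); np.save(n+"1.npy",C)
    if n=="wrist": print(proj(np.array([[.4735,-.247,.21],[.394,-.31,.19]]),cal))
    T=C.reshape(-1,3); m=(T[:,2]>.203)&(T[:,2]<.217)&(np.hypot(T[:,0]-.475,T[:,1]+.246)<.035); S=T[m]
    print(n,len(S),cv2.minAreaRect(S[:,:2].astype(np.float32)) if len(S)>5 else 0)
    m=(T[:,2]>.17)&(T[:,2]<.203)&(np.hypot(T[:,0]-.475,T[:,1]+.246)<.12)&(T[:,0]<.46); S=T[m]
    if len(S)>5: print("tail",cv2.minAreaRect(S[:,:2].astype(np.float32)),S.min(0))
C=np.load("top1.npy").reshape(-1,3); 
r=np.hypot(C[:,0]-.5095,C[:,1]-.2135)
for k in range(8):
    a=k*np.pi/4; m=np.hypot(C[:,0]-.5095-.08*np.cos(a),C[:,1]-.2135-.08*np.sin(a))<.014; print(k,np.median(C[m,2]).round(4))
```

```text
[ 0.47776519 -0.2393933   0.31221436] [-0.0848797   0.42615362  0.7468903   1.70648008 -0.32599579  1.13098338
 -0.13565068]
[[322.3123407  250.26986924]
 [321.14770293 349.39495025]]
wrist 1495 ((0.46675238013267517, -0.2526720464229584), (0.04808404669165611, 0.029946180060505867), 38.67271423339844)
tail ((0.4272351562976837, -0.28385740518569946), (0.0831654965877533, 0.024149006232619286), 38.34260940551758) [ 0.38997606 -0.31582992  0.1848463 ]
top 0 0
0 0.1621
1 0.1626
2 0.1624
3 0.1619
4 0.1608
5 0.1605
6 0.1617
7 0.1622
```

View pics/wrist1.png

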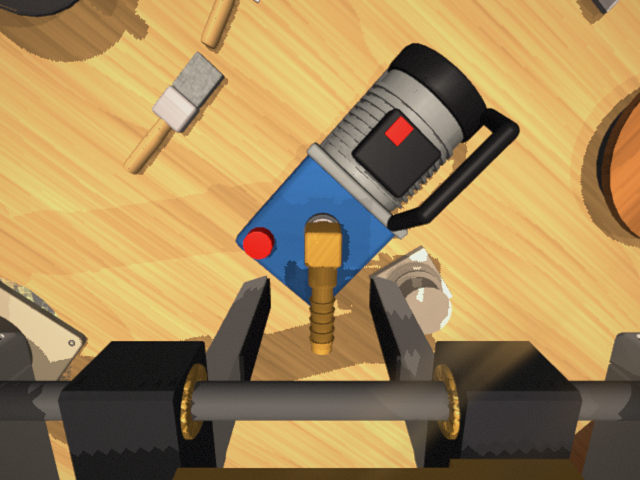

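Run:
```python
from h import *
C=np.load("wrist1.npy"); p=cv2.imread("pics/wrist1.png")
Z=C[...,2]; T=C.reshape(-1,3)
d=np.array([-np.cos(np.radians(38.5)),-np.sin(np.radians(38.5))]); nrm=np.array([-d[1],d[0]])
m=(T[:,2]>.176)&(T[:,2]<.22)&(np.hypot(T[:,0]-.475,T[:,1]+.246)<.12)
S=T[m]; a=(S[:,:2]-[.4735,-.247])@d; b=(S[:,:2]-[.4735,-.247])@nrm
for lo in np.arange(-.03,.11,.01):
    k=(a>=lo)&(a<lo+.01); 
    if k.sum(): print(round(lo,2),k.sum(),b[k].min().round(4),b[k].max().round(4),np.median(S[k,2]).round(4))
print(a.min(),a.max())
```

```text
-0.03 357 0.0707 0.0965 0.1959
-0.02 687 -0.0147 0.089 0.1997
-0.01 454 -0.0147 0.015 0.2107
0.0 456 -0.0147 0.0152 0.2107
0.01 244 -0.0147 0.0144 0.21
0.02 319 -0.0119 0.0121 0.2016
0.03 252 -0.012 0.0122 0.2008
0.04 250 -0.0112 0.0109 0.199
0.05 278 -0.0113 0.011 0.1996
0.06 258 -0.0113 0.0111 0.1996
0.07 248 -0.0113 0.0113 0.1995
0.08 233 -0.0113 0.0114 0.1996
0.09 188 -0.0113 0.0096 0.1996
0.1 4 -0.0076 0.0059 0.1983
-0.060314916946550036 0.10074318629313354
```

arm_command:
  series: "-0.004 -0.0075 -0.04 0; -0.004 -0.0075 -0.08 0; -0.004 -0.0075 -0.11 0; -0.004 -0.0075 -0.125 0; -0.004 -0.0075 -0.135 0; -0.004 -0.0075 -0.135 0; -0.004 -0.0075 -0.135 0"

```text
time_s: 14.4
position: [0.4742, -0.2469, 0.1781]
tcp_rot: [-0.001, 0.943, 0.333, 0.006]
wrist_force: [0.3, -0.1, -0.5]
gripper_width: 0.0518
```

arm_command:
  series: "0 0 0 0; 0 0 0 0; 0 0 0 0; 0 0 0 0"
  gripper: 0
  squeeze: 60

```text
time_s: 14.8
position: [0.4738, -0.2461, 0.1786]
tcp_rot: [-0.002, 0.943, 0.332, 0.006]
wrist_force: [-2.0, 3.5, 6.0]
gripper_width: 0.0292
```

arm_command:
  series: "0 0 0 -0.08; 0 0 0 -0.16; 0 0 0 -0.26; 0 0 0 -0.36; 0 0 0 -0.46; 0 0 0 -0.5; 0 0 0 -0.5"

```text
time_s: 15.5
position: [0.4739, -0.2465, 0.1786]
tcp_rot: [0.0, 0.996, 0.089, 0.006]
wrist_force: [0.4, -1.1, -1.5]
gripper_width: 0.0293
```

```bash
cat > st.py <<'E'
from h import *
s=env.sense(); print({k:np.round(s[k],3) for k in ("time_s","position","joint_positions","wrist_force","torque","gripper_width")})
q=s["tcp_rot"]; Y=R.from_quat([q[1],q[2],q[3],q[0]]).as_matrix()[:,1]; print("tool y yaw",np.degrees(np.arctan2(Y[1],Y[0])))
E
python3 st.py
```

```text
{'time_s': np.float64(15.5), 'position': array([ 0.474, -0.246,  0.179]), 'joint_positions': array([-0.074,  0.612,  0.791,  1.895, -0.577,  0.865, -0.38 ]), 'wrist_force': array([ 0.412, -1.149, -1.483]), 'torque': array([-0.259,  0.18 ,  0.095]), 'gripper_width': np.float64(0.029)}
tool y yaw -79.77744363554123
```

arm_command:
  series: "0 0 0 -0.1; 0 0 0 -0.2; 0 0 0 -0.3; 0 0 0 -0.4; 0 0 0 -0.5; 0 0 0 -0.6; 0 0 0 -0.6"

```text
time_s: 16.2
position: [0.4738, -0.2471, 0.1785]
tcp_rot: [0.003, 0.978, -0.209, 0.005]
wrist_force: [-0.6, -1.9, -2.8]
gripper_width: 0.0296
```

```bash
python3 st.py
python3 - <<'E'
from h import *
p,d,C,cal=look("wrist"); cv2.imwrite("pics/wrist2.png",p)
p,d,C,cal=look("top"); cv2.imwrite("pics/top2.png",p)
E
```

```text
{'time_s': np.float64(16.2), 'position': array([ 0.474, -0.247,  0.178]), 'joint_positions': array([-0.165,  0.68 ,  0.965,  1.898, -0.7  ,  0.93 , -0.854]), 'wrist_force': array([-0.588, -1.885, -2.807]), 'torque': array([-0.414,  0.275, -0.042]), 'gripper_width': np.float64(0.03)}
tool y yaw -114.12622661519292
```

View pics/wrist2.png

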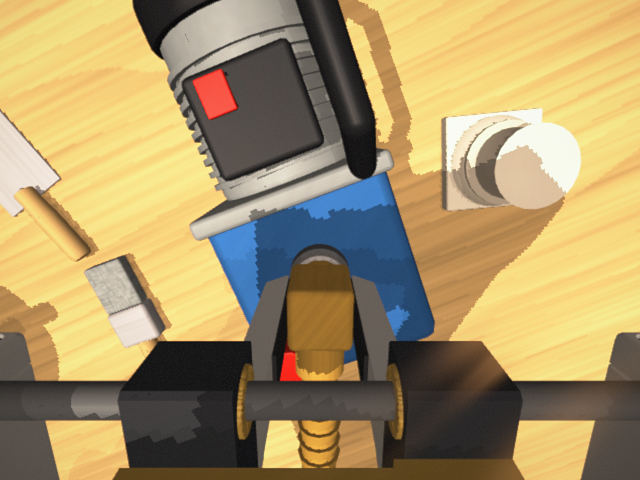

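arm_command:
  series: "0 0 0 -0.1; 0 0 0 -0.2; 0 0 0 -0.3; 0 0 0 -0.4; 0 0 0 -0.5; 0 0 0 -0.6; 0 0 0 -0.65; 0 0 0 -0.65"

```text
time_s: 17.1
position: [0.4733, -0.2476, 0.1783]
tcp_rot: [0.005, 0.861, -0.509, 0.004]
wrist_force: [-1.5, -2.8, -3.1]
gripper_width: 0.0295
```

```bash
python3 st.py
```

```text
{'time_s': np.float64(17.1), 'position': array([ 0.473, -0.248,  0.178]), 'joint_positions': array([-0.238,  0.772,  1.141,  1.897, -0.823,  1.029, -1.376]), 'wrist_force': array([-1.539, -2.829, -3.124]), 'torque': array([-0.525,  0.404,  0.082]), 'gripper_width': np.float64(0.03)}
tool y yaw -151.18490072496076
```

arm_command:
  series: "0 0 0 -0.1; 0 0 0 -0.2; 0 0 0 -0.3; 0 0 0 -0.4; 0 0 0 -0.5; 0 0 0 -0.5"

```text
time_s: 17.7
position: [0.4729, -0.2477, 0.1782]
tcp_rot: [0.006, 0.709, -0.705, 0.002]
wrist_force: [-2.3, -1.7, -2.4]
gripper_width: 0.0296
```

```bash
python3 st.py
cat > tail.py <<'E'
from h import *
for n in ("wrist","top","scene"):
    p,d,C,cal=look(n); cv2.imwrite(f"pics/{n}3.png",p)
    T=C.reshape(-1,3); a=np.array([.4737,-.247]); r=np.hypot(T[:,0]-a[0],T[:,1]-a[1])
    m=(T[:,2]>.177)&(T[:,2]<.206)&(r>.035)&(r<.105)&(T[:,1]>a[1]+.01)&(abs(T[:,0]-a[0])<.06)
    S=T[m]
    if len(S)>20:
        rc=cv2.minAreaRect(S[:,:2].astype(np.float32)); c=S[:,:2].mean(0)-a
        print(n,len(S),rc, "mean dir",np.degrees(np.arctan2(c[1],c[0])),S.mean(0),S.max(0))
E
python3 tail.py
```

```text
{'time_s': np.float64(17.7), 'position': array([ 0.473, -0.248,  0.178]), 'joint_positions': array([-0.269,  0.842,  1.248,  1.892, -0.895,  1.11 , -1.8  ]), 'wrist_force': array([-2.339, -1.739, -2.357]), 'torque': array([-0.434,  0.496, -0.011]), 'gripper_width': np.float64(0.03)}
tool y yaw -179.7409964552971
wrist 1951 ((0.47389253973960876, -0.18157589435577393), (0.06411170214414597, 0.02403663657605648), 89.9659652709961) mean dir 89.59583471995302 [ 0.47422196 -0.17300711  0.19790126] [ 0.48589298 -0.14951477  0.2023505 ]
top 248 ((0.4728526473045349, -0.1797943413257599), (0.023748666048049927, 0.06565205752849579), 1.4550684690475464) mean dir 91.5182124471449 [ 0.47192034 -0.17985304  0.19804627] [ 0.48555672 -0.14703053  0.20475567]
scene 204 ((0.47565537691116333, -0.17914897203445435), (0.025353796780109406, 0.06888966262340546), 1.6397157907485962) mean dir 85.57301222111164 [ 0.47909338 -0.17733582  0.19595718] [ 0.48922927 -0.14460938  0.20564897]
```

View pics/top3.png

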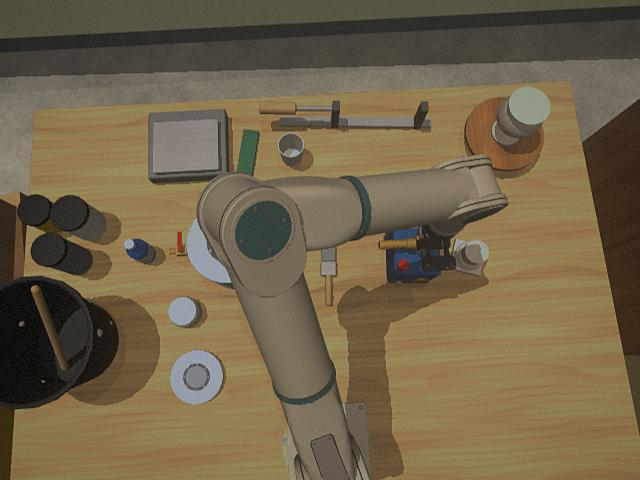

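View pics/wrist3.png

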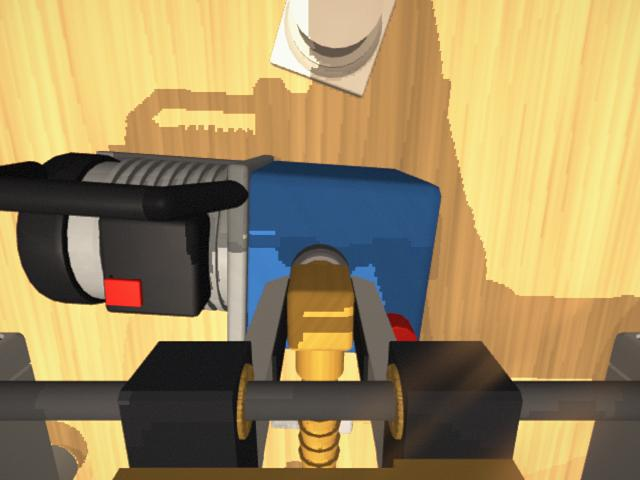

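arm_command:
  series: "0 0 0 -0.06; 0 0 0 -0.11; 0 0 0 -0.11; 0 0 0 -0.11"

```text
time_s: 18.25
position: [0.4727, -0.2477, 0.1781]
tcp_rot: [-0.006, -0.67, 0.742, -0.002]
wrist_force: [-1.9, -1.7, -3.1]
gripper_width: 0.0298
```

```bash
python3 st.py; python3 tail.py
```

```text
{'time_s': np.float64(18.25), 'position': array([ 0.473, -0.248,  0.178]), 'joint_positions': array([-0.271,  0.851,  1.26 ,  1.891, -0.903,  1.121, -1.898]), 'wrist_force': array([-1.917, -1.701, -3.112]), 'torque': array([-0.48 ,  0.506,  0.05 ]), 'gripper_width': np.float64(0.03)}
tool y yaw 174.11285931049187
wrist 1957 ((0.4807591736316681, -0.18175487220287323), (0.06466419994831085, 0.024035416543483734), 84.15030670166016) mean dir 83.7588207752816 [ 0.48174934 -0.17339733  0.1978851 ] [ 0.4945418  -0.14866132  0.20280282]
top 250 ((0.48008888959884644, -0.1805381327867508), (0.06623347103595734, 0.023184742778539658), 84.04084014892578) mean dir 85.4946924482839 [ 0.47899929 -0.17974581  0.19792693] [ 0.49256732 -0.14746696  0.20569129]
scene 203 ((0.48345330357551575, -0.17978151142597198), (0.06976260989904404, 0.02654125541448593), 80.73648834228516) mean dir 80.03115699784098 [ 0.48586972 -0.17776192  0.19571649] [ 0.49663618 -0.14441871  0.20484126]
```

Tail is at about 84.1° against a target of 83.7°, so it's close enough. Opening to about 50 mm and rising.

arm_command:
  series: "0 0 0 0; 0 0 0 0; 0 0 0 0; 0 0 0 0; 0 0 0 0"
  gripper: 0.53
  squeeze: 20

```text
time_s: 18.9
position: [0.4729, -0.2476, 0.1782]
tcp_rot: [-0.006, -0.67, 0.743, -0.002]
wrist_force: [0.4, -0.2, 0.2]
gripper_width: 0.0498
```

arm_command:
  series: "0 0 0.02 0; 0 0 0.05 0; 0 0 0.09 0; 0 0 0.13 0; 0 -0.03 0.16 0; 0 -0.07 0.18 0; 0 -0.1 0.18 0; 0 -0.1 0.18 0"

```text
time_s: 19.7
position: [0.4711, -0.3519, 0.3593]
tcp_rot: [-0.007, -0.667, 0.745, -0.004]
wrist_force: [-0.4, -0.1, 0.6]
gripper_width: 0.0498
```

```bash
python3 st.py; python3 tail.py
python3 - <<'E'
from h import *
for n in ("scene","top"):
    p,d,C,cal=look(n); C=C.reshape(-1,3)
    o=[]
    for k in range(8):
        a=k*np.pi/4; m=np.hypot(C[:,0]-.5095-.08*np.cos(a),C[:,1]-.2135-.08*np.sin(a))<.014; o.append((m.sum(),np.median(C[m,2]).round(4)))
    print(n,o)
E
```

```text
{'time_s': np.float64(19.7), 'position': array([ 0.471, -0.352,  0.359]), 'joint_positions': array([-0.066,  0.662,  1.237,  1.487, -0.617,  1.424, -2.063]), 'wrist_force': array([-0.396, -0.113,  0.563]), 'torque': array([ 0.127,  0.083, -0.011]), 'gripper_width': np.float64(0.05)}
tool y yaw 173.74787946999913
wrist 481 ((0.47953566908836365, -0.19571349024772644), (0.036087799817323685, 0.024206941947340965), 83.69412994384766) mean dir 83.14600103420598 [ 0.47976437 -0.19654717  0.19726802] [ 0.4924842  -0.17687691  0.2025388 ]
scene 202 ((0.48274821043014526, -0.17986717820167542), (0.07365080714225769, 0.025251412764191628), 86.20207214355469) mean dir 79.93646610765927 [ 0.48598109 -0.1777993   0.19596827] [ 0.49687485 -0.14304171  0.20522293]
scene [(np.int64(163), np.float64(0.1603)), (np.int64(301), np.float64(0.1017)), (np.int64(142), np.float64(0.1601)), (np.int64(78), np.float64(0.1621)), (np.int64(72), np.float64(0.1623)), (np.int64(69), np.float64(0.1624)), (np.int64(77), np.float64(0.1623)), (np.int64(166), np.float64(0.1593))]
top [(np.int64(97), np.float64(0.1621)), (np.int64(99), np.float64(0.1621)), (np.int64(99), np.float64(0.1623)), (np.int64(105), np.float64(0.1625)), (np.int64(159), np.float64(0.1606)), (np.int64(175), np.float64(0.1607)), (np.int64(66), np.float64(0.1625)), (np.int64(99), np.float64(0.1619))]
```

View pics/scene3.png

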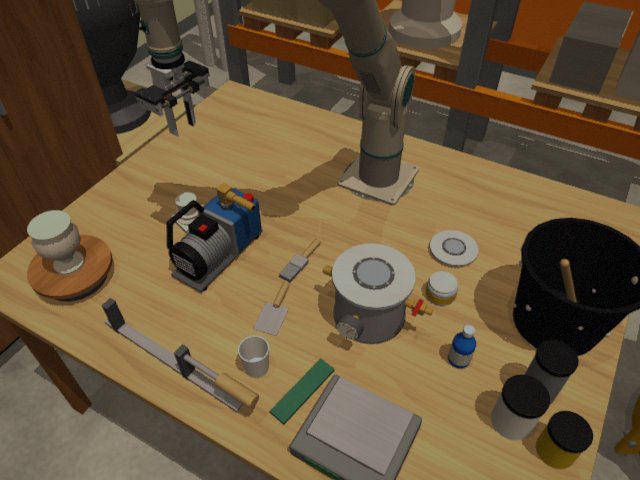

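View pics/top3.png

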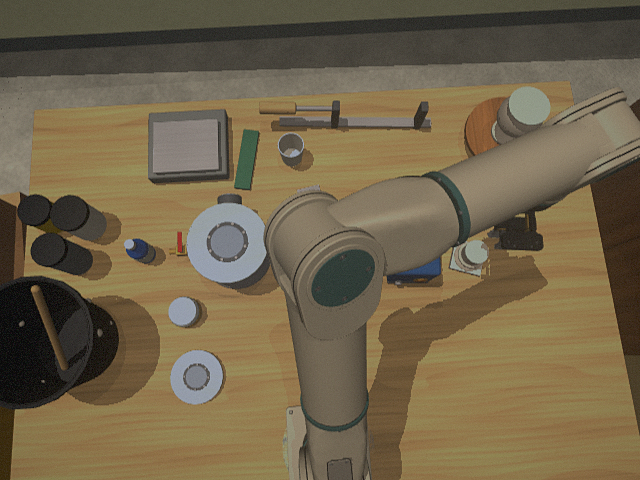

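arm_command:
  series: "0 0 0 0; 0 0 0 0; 0 0 0 0"

```text
time_s: 20.25
position: [0.4738, -0.3453, 0.3576]
tcp_rot: [-0.005, -0.671, 0.742, -0.001]
wrist_force: [-0.5, 0.7, 0.3]
gripper_width: 0.05
```

```bash
python3 -c "
from rig import env
print(env.job_done())"
```

```text
the job is handed in; nothing more can be done
None
```

The lid is fully home and the elbow's hose tail points at the pot's port. The job was handed in at about 20 s of the 64 s allowed, and no verdict was reported.

- **Lid:** I pressed it at eight places round the metal edge, and the four listed points a second time. Each place bottomed with the TCP at 0.162 m, at 20–50 N settled. The highest reading was 74 N while pressing down, below the 120 N limit. The top camera reads 0.1606–0.1625 m all round. The scene camera gave 0.1593–0.1624 m, apart from one spot at 0.1017 m, where I think its samples fell past the lid's edge. I kept off the window.
- **Elbow:** I gripped it across the flats at 60 N and screwed it clockwise about 134° in one grip.
    - **Direction:** the tail ended at 83–84° by the wrist camera and the gripper's own angle, against 83.7° for the port. That puts its line within a few millimetres of the port's mouth.
    - **Disagreement:** the scene camera's rougher estimates were 80–86°, which would still be within the 40 mm tolerance.
- **At the end:** the gripper was open and well clear, with wrist force near zero. The bystanders looked unmoved in the last pictures where they were visible; I did not measure them.

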